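# Change the job card on the copy board

## Task

The job card under the sprung clip of the sloping copy board is finished: draw it out and lay it flat in the black desk tray. Then slide the waiting job card, heading end first, up the board and under the clip, letting the card's own edge lift the clip (do not pry the clip with the gripper), until its top edge is fully home against the two stops under the clip, centred, square and flat on the board. Do not tip over the mug.

Things in the scene. Friction and masses are not known exactly. Their poses are not given: they have to be found in the camera images.
- board: brown hardboard face of the copy board, on a fixed steel easel; 250 mm long (x) by 190 mm wide (y). Origin: middle of its upper face, 35 mm above the desk; x points up the slope, away from the robot, to the clip; z is square to the face, leaning 10 degrees towards the robot. A card fully home has its centre at x +13 mm, y 0, and its bottom end at x -62 mm.
- stop (a point): the middle between the two steel stops for a card's top edge, on the board's face under the clip: x +88 mm, y 0, z 0 in the board frame (same axes). The stops are tabs at y -20 and +20 mm, 10 mm high.
- clip: sprung low-profile steel clip at the board's top end, 78 mm wide, slippery, no lever; origin on its hinge axis, at x +108, y 0, z +20 mm of the board frame. Its lip presses with about 2 N shut, 3 N on a card. Its front flares up at 25 degrees: the upper edge of a card pushed up along the board slides under the flare and lifts the lip, at 5 to 8 N if the card is not pressed hard on the board.
- clip_lip (a point): middle of the clip's pressing lip: x +55 mm of the board frame, 0 mm above the face when shut, 6 mm on a card
- clip_flare (a point): middle of the rolled front edge of the clip's upturned flare: x +27 mm of the board frame; its underside is 12 mm above the face when shut, about 21 mm with a card under the lip
- finished_card: stiff job card, 150 x 60 x 6 mm, 65 g: white form on grey board; at the start on the board under the clip, top edge at the stops. Origin: centre of its underside; x runs to its top end, which has a dark heading bar; z out of the printed face. Its lower 85 mm stand clear of the clip: grip across the 60 mm width, 25 to 35 mm below its centre (x -25 to -35 mm), fingertips 2 mm above the board.
- waiting_card: the next job card, same make and size (150 x 60 x 6 mm, 65 g, dark heading bar at its +x end); at the start face up on the thin dark desk mat (3 mm thick), right of the board, in front of the keyboard. Origin: centre of its underside, x to the heading end, z up. Grip it across the 60 mm width, 25 to 35 mm behind its centre, so that the fingers stay clear of the clip.
- waiting_card_top (a point): middle of the waiting card's top (heading) edge, 75 mm from its origin along x, at half its thickness
- tray: shallow black desk tray on the left, fixed; 206 mm (x) by 146 mm (y) outside, 200 x 140 mm inside, walls 24 mm high, floor 4 mm above the desk, front wall (-x) scooped low in the middle. Origin: centre of its underside; x along its length, z up.
- mug_1: white mug of tea, 91 mm high, standing on the desk mat between the board and the keyboard; origin: centre of its underside, z up
Not all that is in view belongs to the job. There is more than one size of the mug_1; the one meant has the size given above.

How it is judged:
By the outcome, as a careful person would: the job done as asked, in the order asked, and still so for the second after the job is handed in, with the robot touching nothing.
It also fails if it takes over 58 s, if anything falls off the work surface, if the arm or the gripper's body presses on something with over 40 N, if the wrist force passes 120 N, or if a joint passes its speed limit or range.

## Robot

A 7-joint arm with a two-finger parallel gripper is mounted at the origin on a cart in front of the work surface, level with it; the furniture and walls round the work are solid. World frame = base frame: x ahead of the robot, y to its left, z up, the work surface at z = 0. Lengths are in mm, angles in rad, forces in N, time in s.
With the tool pointing down it reaches from about 425 to 825 mm from the base axis. Payload 3.6 kg.
Tool frame: the origin (TCP) lies midway between the tips of the shut fingers; the grasp point (between the pads) lies 19 mm behind it; z points along the fingers, y is the line along which they close (so a half turn about z gives the same grasp; the last joint's range is limited). The gripper opens to 85 mm and grips with 20 to 120 N. Pads are 22 mm wide; open, the fingers measure 114 mm over their backs; the gripper's body (76 mm by 85 mm) begins 54 mm behind the grasp point. The pads swing forward as they close: fully open they stand 13 mm farther back than shut.
Start: joints at [1.296, 0.615, -0.013, 1.423, 0.008, 1.103, -0.04], TCP at [159.44, -630.112, 231.297] pointing down, gripper open.
Joint ranges: [-3.12, 3.12], [-0.3, 2.06], [-1.34, 1.32], [0.26, 2.42], [-1.36, 4.5], [0.01, 1.98], [-2.84, 2.84]. Speed limits (rad/s): [2.79, 2.79, 3.14, 3.14, 3.14, 3.14, 3.14].

## Interface

Orientations are given as a unit quaternion [x, y, z, w].
In Python, from plant import arm gives the robot as it stands. The module is installed in compiled form; this text tells all that it offers.
- The arm moves only by the shell command python3 -m crank 'ROWS' [OPENING] [FORCE]. ROWS is JSON, a list of rows, each an object with "slide": the shift along the tool's x, y, z in m, a list of three; "angular": the turn, a rotation vector about the tool's x, y, z in rad, a list of three. A call has 1 to 8 rows; each row is the pose to reach, as a shift and turn from the pose commanded when the call began, along the tool's axes at that moment; what a row does not reach only later rows make up. A row lasts 1/12 s, in which the tool goes at most 41.7 mm and 7.16 degrees, less where a joint would pass 70% of its speed; a pose out of reach is approached as far as the arm can. A call with a gripper value outside its range is refused whole. OPENING is the opening, from 0 (shut) to 1 (fully open), set as the call begins (- or left out, the last holds). The fingers move at their own pace and stop on an object; FORCE is the grip in N (left out, the last holds). Time passes only in rows, so rows that repeat a pose let the fingers close. It gives the time, the measured TCP pose, the force, the opening and the grip force at its end, in the units of the state.
- arm.get_obs(): the state, without advancing time (a new reading comes with each control period).
- arm.camera(name): name is "scene" or "top"; returns (picture, depth): 480x640x3 uint8, blue, green, red; 480x640 float32, mm along the optical axis (not along the pixel's ray), 0 where there is no reading.
- arm.calibration(name): a dict with "fx", "fy", "cx", "cy" (pixels), "xyz" and "attitude" of the camera in the world. Camera axes: x right, y down, z forward; pixel columns grow to the right and rows downward; lengths in mm; the calibration is good to about 2 mm. A picture is of the moment at which its call begins. calibration takes no time and is no camera call.
- arm.hand_in(): hands the job in; it is judged then, once.
Trained networks look in the newest picture that a camera, given by its name, has taken for a name from the list of things; names that differ only in an ending like _2 or _b are one class to them, and where a whole thing is asked for, a point or a joint stands for the part that bears it (a point fixed in the world has none). Each returns a list of dicts, best first, with "confidence" (0 to 1); they miss things now and then, are a little off and sometimes report something else, mostly with a low value. They report only what shows in the picture. A call takes as long as a camera call. They do not tell look-alikes from the thing itself.
- arm.find_in(query, camera): "extent" ([left, top, right, bottom] in pixels, round what is visible of it).
- arm.cut_out(query, camera): "region" (480x640 bool, what is visible of it) and "extent" ([left, top, right, bottom] in pixels, round what is visible of it).
The state is a dict: "clock": time; "joint_pos": joint angles; "joint_velocities": joint speeds; "joint_efforts": joint torques, N m; "ee_pos": TCP position; "tcp_rot": TCP orientation; "contact_force": force on the tool from outside, world axes, zero at the start; "wrist_torque": the same for the moment, N m; "grip_width": opening from 0.0 (shut) to 1.0 (fully open); "finger_force": force on a finger pad.
Only numpy, scipy, OpenCV 4.12 (cv2) and the standard library are available. Lean on these libraries where they do the work, as an engineer would, in place of code of your own. Each camera call takes 0.05 s, during which the arm holds its last target. There are 200 camera calls.

## Working session

There is one attempt and no reset: what is moved stays moved. The work goes in short steps, Python scripts to look and compute and a shell command to move; the robot and the scene stay as the last step left them, time stands still between calls to the robot, and variables do not carry over. Pictures are saved under pics/ and viewed, at most 10 in all, crops included, and the job is handed in when it is done.

```bash
mkdir -p pics; ls; python3 - <<'E'
from plant import arm
import cv2
for n in("scene","top"):
    p,d=arm.camera(n); cv2.imwrite(f"pics/{n}0.png",p); print(n,arm.calibration(n))
    for q in("board","finished_card","waiting_card","tray","mug_1","clip"):
        print(q,[(r["confidence"],[round(float(v)) for v in r["extent"]]) for r in arm.find_in(q,n)][:3])
print(arm.get_obs())
E
```

```text
pics
scene {'fx': 562.2434469143462, 'fy': 562.2434469143462, 'cx': 326.136622082238, 'cy': 231.73232077154594, 'xyz': array([ 200.61760781, -724.35067673, 1126.78732984]), 'attitude': array([ 0.91542702, -0.21634456,  0.07876153, -0.33012881])}
board [(0.62, [270, 178, 383, 264])]
finished_card [(0.63, [303, 207, 340, 234]), (0.24, [329, 190, 370, 222])]
waiting_card [(0.96, [280, 320, 346, 377])]
tray [(0.62, [193, 148, 278, 208])]
mug_1 [(0.91, [360, 252, 394, 309]), (0.65, [343, 372, 374, 416])]
clip [(0.97, [329, 186, 371, 219]), (0.6, [193, 148, 279, 207])]
top {'fx': 452.6165245755626, 'fy': 452.6165245755626, 'cx': 323.6984875154793, 'cy': 238.11065185148246, 'xyz': array([ 363.72401306,   62.17364442, 1125.58443371]), 'attitude': array([-0.69884628,  0.70854946, -0.07299121,  0.06514462])}
board [(0.87, [252, 166, 334, 276])]
finished_card [(0.97, [278, 208, 305, 248]), (0.7, [275, 176, 314, 212])]
waiting_card [(0.89, [393, 264, 437, 330])]
tray [(0.58, [146, 244, 214, 330]), (0.33, [252, 170, 337, 274])]
mug_1 [(0.77, [463, 265, 501, 293]), (0.6, [361, 193, 414, 237])]
clip [(0.85, [279, 174, 317, 212])]
{'clock': 0.7, 'joint_pos': array([ 1.29647078,  0.61487103, -0.0126256 ,  1.42341036,  0.0081248 ,
        1.10341489, -0.04042601]), 'joint_velocities': array([-1.00487963e-03, -1.30308725e-06,  1.54350471e-04,  8.24523215e-04,
       -1.83721476e-03,  1.15332495e-03,  9.72450998e-04]), 'joint_efforts': array([ 6.01178690e-04, -4.68968439e+01,  2.59371679e-01, -1.71309811e+01,
        1.00480701e-02,  1.58651386e-03,  8.85884049e-06]), 'ee_pos': array([ 159.4629769 , -630.09755894,  231.3125285 ]), 'tcp_rot': array([ 9.92329636e-01,  1.23619954e-01,  1.03765228e-05, -2.84243618e-05]), 'contact_force': array([ 0.86619257,  0.43335844, -0.45016675]), 'wrist_torque': array([ 0.02769074, -0.01843482,  0.01058681]), 'finger_force': 0.0, 'grip_width': 1.0014371750137165}
```

View pics/scene0.png

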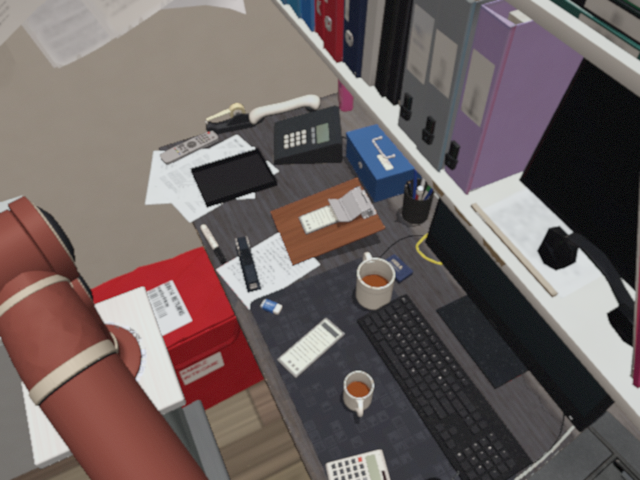

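View pics/top0.png

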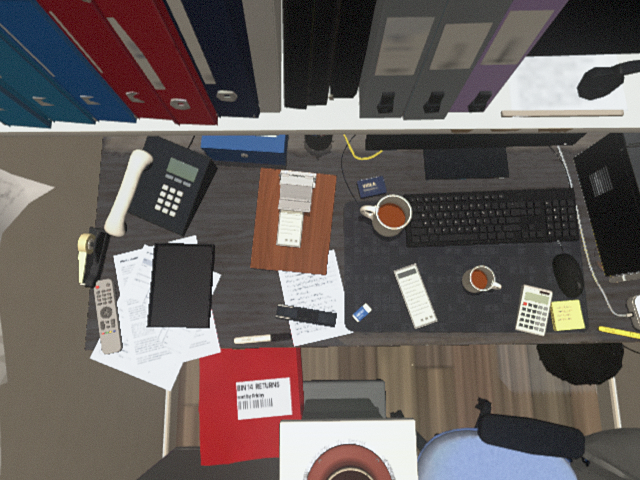

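The pictures show the board around top-px (293,220) with its clip at (297,190), and the waiting card at (415,296). The black tray is at (182,285). The large mug (390,213), next to the board, is mug_1. The smaller mug at (480,279) is a look-alike. Next I'll measure in 3D.

```bash
cat > h.py <<'E'
from plant import arm
import numpy as np, cv2
from scipy.spatial.transform import Rotation as R
def world(n,d,vu):
    c=arm.calibration(n); v,u=vu; z=d[v,u]; 
    P=np.c_[(u-c["cx"])/c["fx"]*z,(v-c["cy"])/c["fy"]*z,z][z>0]
    return R.from_quat(c["attitude"]).apply(P)+c["xyz"]
def rect(P):
    (c,s,a)=cv2.minAreaRect(P[:,:2].astype(np.float32)); return np.round(c,1),np.round(s,1),round(a,1)
E
python3 - <<'E'
from h import *
for n in("top","scene"):
    p,d=arm.camera(n); np.savez(f"{n}0.npz",p=p,d=d)
    for q in("board","finished_card","waiting_card","tray","mug_1","clip"):
        for r in arm.cut_out(q,n)[:2]:
            m=cv2.erode(r["region"].astype(np.uint8),np.ones((2,2)))>0
            P=world(n,d,np.nonzero(m))
            if len(P)<20: continue
            A=np.c_[P[:,:2],np.ones(len(P))]; k=np.linalg.lstsq(A,P[:,2],rcond=None)[0]
            res=P[:,2]-A@k; g=abs(res-np.median(res))<6
            k=np.linalg.lstsq(A[g],P[g,2],rcond=None)[0]
            print(n,q,round(r["confidence"],2),[round(float(v)) for v in r["extent"]],rect(P),"med",np.median(P,0).round(1),"zr",np.percentile(P[:,2],[2,98]).round(1),"slope",k[:2].round(3),g.mean().round(2))
E
python3 - <<'E'
import cv2,numpy as np
a=cv2.imread('pics/top0.png')
c=np.hstack([cv2.resize(a[155:285,240:350],None,fx=4,fy=4,interpolation=2),cv2.resize(a[230:360,380:465],None,fx=4,fy=4,interpolation=2)])
cv2.imwrite('pics/crop0.png',c);print(c.shape)
E
```

```text
top board 0.92 [251, 165, 336, 276] (array([622.3, 124. ]), array([189.5, 244.1]), 83.4) med [630.2 117.6  35.2] zr [11.7 76.7] slope [ 0.187 -0.022] 0.71
top finished_card 0.73 [278, 209, 301, 249] (array([603.8, 131.1]), array([57.9, 84.4]), 82.0) med [603.3 130.8  36.2] zr [27.  45.1] slope [ 0.174 -0.021] 0.99
top waiting_card 0.94 [390, 266, 435, 329] (array([ 437. , -174.4]), array([146.8,  57.2]), 18.4) med [ 434.9 -175.2    8.6] zr [ 4.4 12.9] slope [ 0.002 -0.001] 1.0
top tray 0.79 [147, 243, 215, 327] (array([470.7, 398.1]), array([146.6, 208.9]), 88.5) med [469.1 400.7   3.3] zr [-1.2 22.7] slope [ 0.001 -0.   ] 0.9
top mug_1 0.89 [463, 264, 498, 290] (array([ 473.6, -328.2]), array([54.6, 73.2]), 7.0) med [ 471.9 -329.3   30.4] zr [20.1 66.7] slope [-0.093  0.075] 0.36
top mug_1 0.82 [361, 195, 414, 237] (array([ 635.6, -106.5]), array([102.2,  82.3]), 47.5) med [ 634.5 -115.2   38.6] zr [21.6 93.9] slope [-0.059  0.075] 0.37
top clip 0.81 [279, 174, 319, 210] (array([684.4, 115.9]), array([76.6, 83.1]), 84.2) med [687.  114.9  61.8] zr [51.3 78.5] slope [ 0.346 -0.036] 0
[... 429 characters left out ...]
 439.7 -177.9    8.9] zr [ 3.8 13.4] slope [-0.002 -0.003] 0.99
scene tray 0.96 [190, 149, 277, 208] (array([474.4, 399.1]), array([155.6, 204.7]), 88.1) med [474.6 402.9   4.5] zr [-1.2 22.9] slope [-0.001 -0.015] 0.8
scene mug_1 0.57 [343, 374, 372, 416] (array([ 470.4, -328.1]), array([75.7, 56.5]), 35.5) med [ 477.  -322.9   32.8] zr [14.1 67.7] slope [ 0.002 -0.282] 0.27
scene mug_1 0.45 [301, 205, 337, 232] (array([609. , 129.4]), array([63.8, 86.3]), 81.9) med [608.3 127.3  37.3] zr [26.9 46.7] slope [ 0.173 -0.018] 0.97
scene clip 0.8 [329, 187, 371, 220] (array([693.9, 115.2]), array([84.7, 97.6]), 81.5) med [692.2 113.6  62.6] zr [50.4 79.4] slope [ 0.308 -0.045] 0.72
(520, 780, 3)
```

View pics/crop0.png

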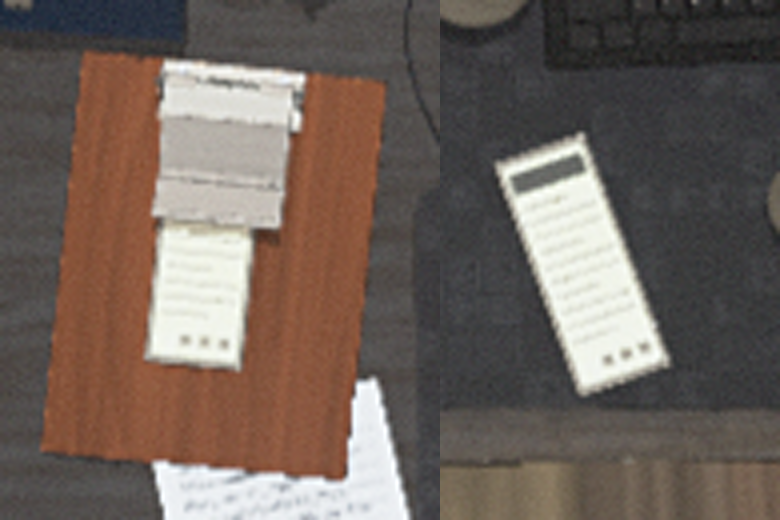

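The crop shows the finished card's lower end below the clip and the waiting card's heading bar at its upper-left end, so its yaw is about +17°. Sizes and heights match the specification. I'll write a pose helper and check the shelf height.

```bash
cat >> h.py <<'E'
def frame(o,yaw,slope=0):
    return np.array(o,float),R.from_euler('z',yaw,degrees=True)*R.from_euler('y',-slope,degrees=True)
board=frame([624.4,122.9,35],-6.7,10); tray=frame([472.5,398.6,0],-1.7); wait=frame([440,-175,3],17.5)
def go(fr,p,dyaw=0):
    o,r=fr; T=o+r.apply(p); q=r*R.from_euler('z',dyaw,degrees=True)*R.from_euler('x',180,degrees=True)
    s=arm.get_obs(); q0=R.from_quat(s["tcp_rot"])
    sl=q0.inv().apply(T-s["ee_pos"])/1000; an=(q0.inv()*q).as_rotvec()
    print("t",round(s["clock"],2),"T",T.round(1),"slide",sl.round(4).tolist(),"ang",an.round(4).tolist(),"dist",round(np.linalg.norm(sl),3))
def where(fr):
    s=arm.get_obs(); o,r=fr; print("t",round(s["clock"],2),"in frame",r.inv().apply(s["ee_pos"]-o).round(1),"force in frame",r.inv().apply(s["contact_force"]).round(1),"rot",((r*R.from_euler('x',180,degrees=True)).inv()*R.from_quat(s["tcp_rot"])).as_rotvec(degrees=True).round(2),"w",round(s["grip_width"],3),s["finger_force"],"j7",s["joint_pos"][6].round(2))
E
python3 - <<'E'
from h import *
z=np.load("top0.npz")["d"]
for v in (100,118,126,131,140): print(v,world("top",z,(np.array([v]),np.array([300]))).round(0))
print(board[1].as_matrix().round(3))
go(board,[-17,4,80])
E
```

```text
100 [[731.  89. 440.]]
118 [[716.  90. 407.]]
126 [[700.  90. 410.]]
131 [[694.  91. 402.]]
140 [[851. 107.   4.]]
[[ 0.978  0.117 -0.172]
 [-0.115  0.993  0.02 ]
 [ 0.174 -0.     0.985]]
t 1.4 T [594.4 130.4 110.8] slide [0.6083, -0.6306, 0.1205] ang [-0.0318, 0.1725, 0.3638] dist 0.884
```

```bash
A='{"slide":[0.6,-0.63,0.06],"angular":[-0.032,0.1725,0.364]}'
python3 -m crank '[{"slide":[0.2,-0.21,0.0],"angular":[-0.016,0.085,0.18]},{"slide":[0.2,-0.21,0.0],"angular":[-0.016,0.085,0.18]},{"slide":[0.2,-0.21,0.0],"angular":[-0.016,0.085,0.18]},{"slide":[0.2,-0.21,0.0],"angular":[-0.016,0.085,0.18]},{"slide":[0.2,-0.21,0.0],"angular":[-0.016,0.085,0.18]},{"slide":[0.2,-0.21,0.0],"angular":[-0.016,0.085,0.18]},{"slide":[0.2,-0.21,0.0],"angular":[-0.016,0.085,0.18]},{"slide":[0.2,-0.21,0.0],"angular":[-0.016,0.085,0.18]}]' 1 60
python3 -c "
from h import *
go(board,[-17,4,80])"
```

```text
clock: 2.07
ee_pos: [307.1, -368.7, 231.7]
tcp_rot: [0.998, 0.041, 0.044, -0.0]
contact_force: [-0.2, 0.0, 0.2]
grip_width: 0.995
finger_force: 0.0
t 2.07 T [594.4 130.4 110.8] slide [0.3153, -0.4743, 0.1481] ang [-0.0234, 0.085, 0.1974] dist 0.588
```

```bash
python3 -m crank '[{"slide":[0.16,-0.24,0.04],"angular":[-0.023,0.085,0.197]},{"slide":[0.16,-0.24,0.04],"angular":[-0.023,0.085,0.197]},{"slide":[0.16,-0.24,0.04],"angular":[-0.023,0.085,0.197]},{"slide":[0.16,-0.24,0.04],"angular":[-0.023,0.085,0.197]},{"slide":[0.16,-0.24,0.04],"angular":[-0.023,0.085,0.197]},{"slide":[0.16,-0.24,0.04],"angular":[-0.023,0.085,0.197]},{"slide":[0.16,-0.24,0.04],"angular":[-0.023,0.085,0.197]},{"slide":[0.16,-0.24,0.04],"angular":[-0.023,0.085,0.197]}]'
python3 -c "
from h import *
go(board,[-17,4,80])"
```

```text
clock: 2.73
ee_pos: [452.9, -117.4, 203.4]
tcp_rot: [0.995, -0.056, 0.088, 0.006]
contact_force: [0.3, -0.0, 0.1]
grip_width: 0.998
finger_force: 0.0
t 2.73 T [594.4 130.4 110.8] slide [0.0948, -0.2623, 0.1104] ang [0.0007, -0.0011, 0.0041] dist 0.3
```

```bash
python3 -m crank '[{"slide":[0.095,-0.262,0.11],"angular":[0,0,0.004]},{"slide":[0.095,-0.262,0.11],"angular":[0,0,0.004]},{"slide":[0.095,-0.262,0.11],"angular":[0,0,0.004]},{"slide":[0.095,-0.262,0.11],"angular":[0,0,0.004]},{"slide":[0.095,-0.262,0.11],"angular":[0,0,0.004]},{"slide":[0.095,-0.262,0.11],"angular":[0,0,0.004]},{"slide":[0.095,-0.262,0.11],"angular":[0,0,0.004]},{"slide":[0.095,-0.262,0.11],"angular":[0,0,0.004]}]'
python3 -m crank '[{"slide":[0,0,0],"angular":[0,0,0]},{"slide":[0,0,0],"angular":[0,0,0]}]'
python3 - <<'E'
from h import *
where(board); go(board,[-17,4,-3])
p,d=arm.camera("top"); cv2.imwrite("pics/top1.png",cv2.resize(p[150:290,230:390],None,fx=4,fy=4,interpolation=2))
E
```

```text
clock: 3.4
ee_pos: [595.9, 126.5, 107.7]
tcp_rot: [0.994, -0.062, 0.086, 0.005]
contact_force: [-0.4, 1.1, -0.4]
grip_width: 1.0
finger_force: 0.0
clock: 3.57
ee_pos: [593.5, 116.4, 109.4]
tcp_rot: [0.994, -0.067, 0.085, 0.009]
contact_force: [0.0, 0.0, -0.5]
grip_width: 0.999
finger_force: 0.0
t 3.57 in frame [-16.5 -10.   78.4] force in frame [-0.1  0.  -0.5] rot [-0.53 -0.17  0.94] w 0.999 0.0 j7 -2.02
t 3.57 T [608.8 128.8  29.1] slide [-0.0005, -0.0148, 0.0813] ang [0.0093, 0.0029, -0.0164] dist 0.083
```

View pics/top1.png

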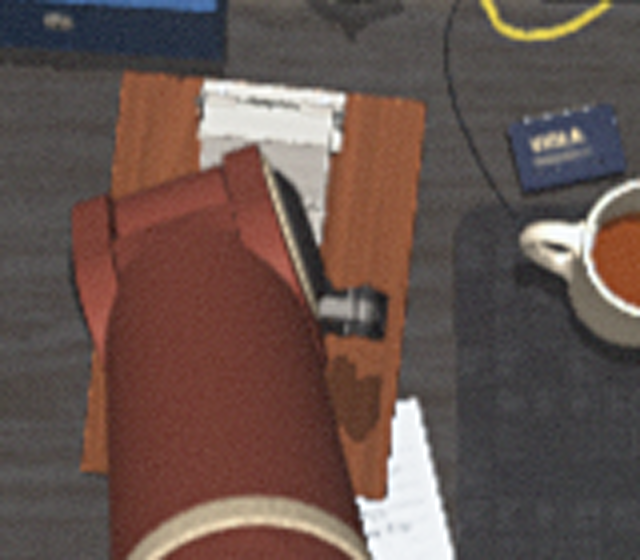

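The arm is over the card and the clip is clear of it. It settled about 14 mm off in y, so I'll align before descending.

```bash
python3 -m crank '[{"slide":[-0.0005,-0.014,0.03],"angular":[0.009,0.003,-0.016]},{"slide":[-0.0005,-0.014,0.05],"angular":[0.009,0.003,-0.016]},{"slide":[-0.0005,-0.014,0.05],"angular":[0.009,0.003,-0.016]},{"slide":[-0.0005,-0.014,0.05],"angular":[0.009,0.003,-0.016]},{"slide":[-0.0005,-0.014,0.05],"angular":[0.009,0.003,-0.016]}]'
python3 -c "
from h import *
where(board); go(board,[-17,4,-3])"
```

```text
clock: 4.03
ee_pos: [604.3, 127.8, 61.9]
tcp_rot: [0.994, -0.06, 0.089, 0.005]
contact_force: [-0.4, 0.3, 0.2]
grip_width: 1.002
finger_force: 0.0
t 4.03 in frame [-15.6   2.5  30.1] force in frame [-0.4  0.2  0.2] rot [0.01 0.17 0.2 ] w 1.002 0.0 j7 -2.02
t 4.03 T [608.8 128.8  29.1] slide [-0.0015, -0.0015, 0.0331] ang [-0.0002, -0.003, -0.0036] dist 0.033
```

```bash
python3 -m crank '[{"slide":[-0.001,-0.0015,0.015],"angular":[0,-0.003,-0.003]},{"slide":[-0.001,-0.0015,0.026],"angular":[0,-0.003,-0.003]},{"slide":[-0.001,-0.0015,0.033],"angular":[0,-0.003,-0.003]},{"slide":[-0.001,-0.0015,0.033],"angular":[0,-0.003,-0.003]},{"slide":[-0.001,-0.0015,0.033],"angular":[0,-0.003,-0.003]},{"slide":[-0.001,-0.0015,0.033],"angular":[0,-0.003,-0.003]}]'
python3 -c "
from h import *
where(board)"
python3 -m crank '[{"slide":[0,0,0],"angular":[0,0,0]},{"slide":[0,0,0],"angular":[0,0,0]},{"slide":[0,0,0],"angular":[0,0,0]},{"slide":[0,0,0],"angular":[0,0,0]},{"slide":[0,0,0],"angular":[0,0,0]},{"slide":[0,0,0],"angular":[0,0,0]}]' 0.55 40
python3 -c "
from h import *
where(board)"
```

```text
clock: 4.53
ee_pos: [608.9, 130.7, 28.2]
tcp_rot: [0.995, -0.057, 0.086, 0.005]
contact_force: [-0.2, 0.4, -0.1]
grip_width: 1.002
finger_force: 0.0
t 4.53 in frame [-17.2   5.9  -3.9] force in frame [-0.3  0.4 -0.1] rot [ 0.07 -0.06 -0.11] w 1.002 0.0 j7 -2.02
clock: 5.03
ee_pos: [608.9, 131.3, 28.6]
tcp_rot: [0.995, -0.057, 0.087, 0.004]
contact_force: [-2.0, 0.9, 5.6]
grip_width: 0.683
finger_force: 42.5
t 5.03 in frame [-17.3   6.5  -3.4] force in frame [-1.1  0.7  5.8] rot [ 0.11 -0.05 -0.16] w 0.683 42.48538076877594 j7 -2.02
```

```bash
python3 -m crank '[{"slide":[-0.005,0,-0.001],"angular":[0,0,0]},{"slide":[-0.015,0,-0.001],"angular":[0,0,0]},{"slide":[-0.03,0,-0.001],"angular":[0,0,0]},{"slide":[-0.045,0,-0.001],"angular":[0,0,0]},{"slide":[-0.06,0,-0.001],"angular":[0,0,0]},{"slide":[-0.075,0,-0.002],"angular":[0,0,0]},{"slide":[-0.08,0,-0.003],"angular":[0,0,0]},{"slide":[-0.08,0,-0.003],"angular":[0,0,0]}]'
python3 - <<'E'
from h import *
where(board)
p,d=arm.camera("scene"); np.savez("s2.npz",p=p,d=d); cv2.imwrite("pics/s2.png",p[120:400,130:450])
go(tray,[-30,0,150])
E
```

```text
clock: 5.7
ee_pos: [527.8, 140.1, 16.4]
tcp_rot: [0.995, -0.056, 0.085, 0.005]
contact_force: [0.1, -0.6, 0.1]
grip_width: 0.682
finger_force: 43.2
t 5.7 in frame [-99.7   5.8  -1.3] force in frame [ 0.2 -0.6  0.1] rot [ 0.02 -0.27 -0.2 ] w 0.682 43.233012557029724 j7 -2.08
t 5.75 T [442.5 399.5 150. ] slide [-0.0915, -0.2479, -0.151] ang [0.0068, -0.1724, -0.0842] dist 0.304
```

View pics/s2.png

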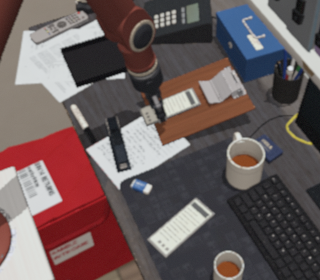

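The card has come free of the clip and is held, with the clip shut again. Now I'll lift it and carry it to the tray.

```bash
python3 -m crank '[{"slide":[-0.005,0,-0.03],"angular":[0,0,0]},{"slide":[-0.01,0,-0.07],"angular":[0,0,0]},{"slide":[-0.04,-0.09,-0.1],"angular":[0.003,-0.08,-0.04]},{"slide":[-0.06,-0.13,-0.12],"angular":[0.005,-0.12,-0.06]},{"slide":[-0.09,-0.17,-0.14],"angular":[0.007,-0.172,-0.084]},{"slide":[-0.09,-0.21,-0.15],"angular":[0.007,-0.172,-0.084]},{"slide":[-0.0915,-0.248,-0.151],"angular":[0.007,-0.172,-0.084]},{"slide":[-0.0915,-0.248,-0.151],"angular":[0.007,-0.172,-0.084]}]'
python3 -m crank '[{"slide":[0,0,0],"angular":[0,0,0]},{"slide":[0,0,0],"angular":[0,0,0]},{"slide":[0,0,0],"angular":[0,0,0]}]'
python3 -c "
from h import *
where(tray);go(tray,[-30,0,40]);go(tray,[-30,0,3])"
```

```text
clock: 6.42
ee_pos: [447.4, 377.0, 146.7]
tcp_rot: [1.0, -0.016, 0.001, -0.001]
contact_force: [0.3, 0.4, -1.3]
grip_width: 0.685
finger_force: 43.6
clock: 6.67
ee_pos: [447.3, 374.5, 145.2]
tcp_rot: [1.0, -0.016, 0.001, 0.0]
contact_force: [-0.5, -0.2, -0.2]
grip_width: 0.683
finger_force: 43.6
t 6.67 in frame [-24.5 -24.8 145.2] force in frame [-0.5 -0.2 -0.2] rot [-0.03  0.09  0.08] w 0.683 43.64229083061218 j7 -2.32
t 6.67 T [442.5 399.5  40. ] slide [-0.0057, -0.0248, 0.1052] ang [0.0004, -0.0016, -0.0014] dist 0.108
t 6.67 T [442.5 399.5   3. ] slide [-0.0058, -0.0249, 0.1422] ang [0.0004, -0.0016, -0.0014] dist 0.144
```

```bash
python3 -m crank '[{"slide":[-0.006,-0.025,0.03],"angular":[0,0,0]},{"slide":[-0.006,-0.025,0.06],"angular":[0,0,0]},{"slide":[-0.006,-0.025,0.09],"angular":[0,0,0]},{"slide":[-0.006,-0.025,0.115],"angular":[0,0,0]},{"slide":[-0.006,-0.025,0.13],"angular":[0,0,0]},{"slide":[-0.006,-0.025,0.138],"angular":[0,0,0]},{"slide":[-0.006,-0.025,0.138],"angular":[0,0,0]},{"slide":[-0.006,-0.025,0.138],"angular":[0,0,0]}]'
python3 -c "
from h import *
where(tray)"
python3 -m crank '[{"slide":[0,0,0.002],"angular":[0,0,0]},{"slide":[0,0,0.004],"angular":[0,0,0]},{"slide":[0,0,0.004],"angular":[0,0,0]}]'
python3 -c "
from h import *
where(tray)"
```

```text
clock: 7.33
ee_pos: [442.4, 399.3, 7.6]
tcp_rot: [1.0, -0.016, 0.001, 0.0]
contact_force: [0.3, -0.0, -0.7]
grip_width: 0.682
finger_force: 43.6
t 7.33 in frame [-30.1  -0.2   7.6] force in frame [ 0.3  0.  -0.7] rot [-0.    0.08  0.17] w 0.682 43.6312472820282 j7 -2.35
clock: 7.58
ee_pos: [441.6, 400.6, 4.1]
tcp_rot: [1.0, -0.015, 0.001, -0.001]
contact_force: [0.2, -0.1, -1.8]
grip_width: 0.681
finger_force: 43.6
t 7.58 in frame [-30.9   1.1   4.1] force in frame [ 0.2 -0.1 -1.8] rot [0.08 0.1  0.05] w 0.681 43.63279402256012 j7 -2.35
```

```bash
python3 -m crank '[{"slide":[0,0,0.001],"angular":[0,0,0]},{"slide":[0,0,0.002],"angular":[0,0,0]},{"slide":[0,0,0.0025],"angular":[0,0,0]},{"slide":[0,0,0.0025],"angular":[0,0,0]}]'
python3 -c "
from h import *
where(tray)"
python3 -m crank '[{"slide":[0,0,0],"angular":[0,0,0]},{"slide":[0,0,0],"angular":[0,0,0]},{"slide":[0,0,0],"angular":[0,0,0]},{"slide":[0,0,0],"angular":[0,0,0]},{"slide":[0,0,-0.02],"angular":[0,0,0]},{"slide":[0,0,-0.06],"angular":[0,0,0]},{"slide":[0,0,-0.1],"angular":[0,0,0]},{"slide":[0,0,-0.14],"angular":[0,0,0]}]' 1
python3 -c "
from h import *
where(tray);go(wait,[-30,0,140])"
```

```text
clock: 7.92
ee_pos: [441.2, 400.6, 1.1]
tcp_rot: [1.0, -0.015, 0.0, -0.0]
contact_force: [-0.9, -0.4, 1.3]
grip_width: 0.682
finger_force: 43.9
t 7.92 in frame [-31.4   1.    1.1] force in frame [-0.9 -0.5  1.3] rot [0.04 0.05 0.03] w 0.682 43.85664224624634 j7 -2.35
clock: 8.58
ee_pos: [440.7, 399.9, 142.0]
tcp_rot: [1.0, -0.015, -0.0, 0.0]
contact_force: [0.9, 0.5, -0.1]
grip_width: 0.996
finger_force: 0.0
t 8.58 in frame [-31.8   0.4 142. ] force in frame [ 0.9  0.5 -0.1] rot [-0.04 -0.02  0.05] w 0.996 0.0 j7 -2.36
t 8.58 T [ 411.4 -184.   143. ] slide [-0.0115, 0.5846, -0.0006] ang [0.0006, 0.0005, -0.3359] dist 0.585
```

```bash
python3 -m crank '[{"slide":[0.01,0.04,0],"angular":[0,0,-0.1]},{"slide":[0.02,0.08,0],"angular":[0,0,-0.2]},{"slide":[0.03,0.12,0],"angular":[0,0,-0.3]},{"slide":[0.04,0.16,0],"angular":[0,0,-0.335]},{"slide":[0.05,0.2,0],"angular":[0,0,-0.335]},{"slide":[0.05,0.24,0],"angular":[0,0,-0.335]},{"slide":[0.05,0.28,0],"angular":[0,0,-0.335]},{"slide":[0.05,0.32,0],"angular":[0,0,-0.335]}]'
python3 - <<'E'
from h import *
p,d=arm.camera("top"); 
for q in("finished_card","waiting_card","tray"):
  for r in arm.cut_out(q,"top")[:3]:
    P=world("top",d,np.nonzero(r["region"])); print(q,r["confidence"],r["extent"],rect(P),np.median(P,0).round(1),np.percentile(P[:,2],[2,50,98]).round(1))
p,d=arm.camera("scene"); 
for q in("finished_card","waiting_card"):
  for r in arm.cut_out(q,"scene")[:3]:
    P=world("scene",d,np.nonzero(r["region"])); print(q,r["confidence"],r["extent"],rect(P),np.median(P,0).round(1),np.percentile(P[:,2],[2,50,98]).round(1))
go(wait,[-30,0,100])
E
```

```text
clock: 9.25
ee_pos: [481.1, 76.9, 140.8]
tcp_rot: [0.988, 0.152, 0.0, -0.0]
contact_force: [0.5, -0.5, -1.6]
grip_width: 0.997
finger_force: 0.0
finished_card 0.84 [168.5, 255.2, 192.6, 317.1] (array([470.8, 400.1]), array([ 63.4, 148.1]), 89.3) [469.3 398.8   9.3] [ 4.3  9.3 13.6]
waiting_card 0.64 [391.5, 265.9, 434.1, 329.6] (array([ 437.5, -174.8]), array([150.8,  62.9]), 17.9) [ 436.7 -173.6    8.6] [ 3.8  8.6 12.6]
tray 0.85 [146.3, 241.1, 214.3, 326.0] (array([474.2, 403.6]), array([158.9, 211.3]), 87.7) [471.7 408.4   3.8] [-1.2  3.8 24. ]
finished_card 0.87 [205.2, 164.4, 257.1, 193.2] (array([471.7, 399. ]), array([ 73.1, 146.5]), 85.9) [464.8 397.9   9.7] [ 3.8  9.7 14.9]
waiting_card 0.93 [279.0, 320.3, 346.0, 375.8] (array([ 443.3, -171.8]), array([155.4,  66.8]), 18.0) [ 438.5 -175.6    8.7] [ 3.4  8.7 13.1]
t 9.6 T [ 411.4 -184.   103. ] slide [-0.147, 0.2314, 0.0373] ang [-0.0012, -0.0014, 0.0024] dist 0.277
```

The finished card lies flat in the tray: its top is at about 9.5 mm, centred at (471,400). Now the waiting card.

```bash
python3 -m crank '[{"slide":[-0.147,0.231,0.037],"angular":[0,0,0.002]},{"slide":[-0.147,0.231,0.037],"angular":[0,0,0.002]},{"slide":[-0.147,0.231,0.037],"angular":[0,0,0.002]},{"slide":[-0.147,0.231,0.037],"angular":[0,0,0.002]},{"slide":[-0.147,0.231,0.037],"angular":[0,0,0.002]},{"slide":[-0.147,0.231,0.037],"angular":[0,0,0.002]},{"slide":[-0.147,0.231,0.037],"angular":[0,0,0.002]},{"slide":[-0.147,0.231,0.037],"angular":[0,0,0.002]}]'
python3 -m crank '[{"slide":[0,0,0],"angular":[0,0,0]},{"slide":[0,0,0],"angular":[0,0,0]},{"slide":[0,0,0],"angular":[0,0,0]}]'
python3 -c "
from h import *
where(wait);go(wait,[-30,0,-3])"
```

```text
clock: 10.27
ee_pos: [408.6, -190.8, 102.9]
tcp_rot: [0.989, 0.147, -0.001, 0.001]
contact_force: [0.1, 1.2, 0.2]
grip_width: 1.003
finger_force: 0.0
clock: 10.52
ee_pos: [411.6, -183.1, 103.7]
tcp_rot: [0.988, 0.153, 0.001, -0.001]
contact_force: [0.5, -0.2, 0.1]
grip_width: 1.001
finger_force: 0.0
t 10.52 in frame [-29.5   0.8 100.7] force in frame [ 0.4 -0.3  0.1] rot [ 0.05  0.11 -0.11] w 1.001 0.0 j7 -1.02
t 10.52 T [ 411.4 -184.     0. ] slide [-0.0007, 0.0009, 0.1037] ang [-0.0009, -0.0019, 0.0019] dist 0.104
```

```bash
python3 -m crank '[{"slide":[0,0.001,0.03],"angular":[0,0,0]},{"slide":[0,0.001,0.06],"angular":[0,0,0]},{"slide":[0,0.001,0.085],"angular":[0,0,0]},{"slide":[0,0.001,0.1],"angular":[0,0,0]},{"slide":[0,0.001,0.1035],"angular":[0,0,0]},{"slide":[0,0.001,0.1035],"angular":[0,0,0]},{"slide":[0,0.001,0.1035],"angular":[0,0,0]}]'
python3 -c "
from h import *
where(wait)"
python3 -m crank '[{"slide":[0,0,0],"angular":[0,0,0]},{"slide":[0,0,0],"angular":[0,0,0]},{"slide":[0,0,0],"angular":[0,0,0]},{"slide":[0,0,0],"angular":[0,0,0]},{"slide":[0,0,0],"angular":[0,0,0]},{"slide":[0,0,0],"angular":[0,0,0]}]' 0.55 60
python3 -c "
from h import *
where(wait)"
```

```text
clock: 11.1
ee_pos: [411.7, -185.5, 0.7]
tcp_rot: [0.988, 0.152, 0.001, -0.0]
contact_force: [-0.2, -0.2, -0.3]
grip_width: 1.0
finger_force: 0.0
t 11.1 in frame [-30.1  -1.5  -2.3] force in frame [-0.2 -0.1 -0.3] rot [-0.01  0.1   0.04] w 1.0 0.0 j7 -1.05
clock: 11.6
ee_pos: [411.4, -186.4, 1.9]
tcp_rot: [0.988, 0.152, 0.001, 0.0]
contact_force: [-1.7, 2.4, 11.4]
grip_width: 0.668
finger_force: 61.5
t 11.6 in frame [-30.7  -2.3  -1.1] force in frame [-0.8  2.8 11.4] rot [-0.08  0.16  0.07] w 0.668 61.45802835468203 j7 -1.05
```

```bash
python3 -m crank '[{"slide":[0,0,-0.01],"angular":[0,0,0]},{"slide":[0,0,-0.04],"angular":[0,0,0]},{"slide":[0,0,-0.08],"angular":[0,0,0]},{"slide":[0,0,-0.12],"angular":[0,0,0]},{"slide":[0,0,-0.14],"angular":[0,0,0]},{"slide":[0,0,-0.14],"angular":[0,0,0]},{"slide":[0,0,-0.14],"angular":[0,0,0]}]'
python3 - <<'E'
from h import *
where(wait)
p,d=arm.camera("scene")
for r in arm.cut_out("waiting_card","scene")[:2]:
    P=world("scene",d,np.nonzero(r["region"])); print(r["confidence"],r["extent"],rect(P),np.percentile(P[:,2],[5,50,95]).round(1))
go(board,[-98,0,70])
E
```

```text
clock: 12.18
ee_pos: [411.1, -186.9, 141.7]
tcp_rot: [0.989, 0.15, 0.002, 0.001]
contact_force: [0.3, -0.2, -1.0]
grip_width: 0.666
finger_force: 63.9
t 12.18 in frame [-31.1  -2.6 138.7] force in frame [ 0.2 -0.3 -1. ] rot [-0.15  0.2   0.19] w 0.666 63.87727396097034 j7 -1.01
0.74 [275.5, 287.5, 348.7, 347.9] (array([ 442.5, -177.5]), array([151.4,  61.6]), 20.2) [145.2 148.2 151.5]
t 12.28 T [516.5 135.6  86.9] slide [0.1978, -0.2753, 0.0527] ang [-0.0376, 0.173, 0.4182] dist 0.343
```

```bash
python3 -m crank '[{"slide":[0.02,-0.03,0],"angular":[-0.008,0.035,0.09]},{"slide":[0.045,-0.06,0],"angular":[-0.013,0.06,0.14]},{"slide":[0.07,-0.1,0],"angular":[-0.018,0.085,0.2]},{"slide":[0.1,-0.14,0],"angular":[-0.025,0.115,0.28]},{"slide":[0.12,-0.17,0],"angular":[-0.031,0.144,0.35]},{"slide":[0.15,-0.21,0],"angular":[-0.0376,0.173,0.418]},{"slide":[0.17,-0.24,0.01],"angular":[-0.0376,0.173,0.418]},{"slide":[0.198,-0.275,0.02],"angular":[-0.0376,0.173,0.418]}]'
python3 -m crank '[{"slide":[0,0,0],"angular":[0,0,0]},{"slide":[0,0,0],"angular":[0,0,0]},{"slide":[0,0,0],"angular":[0,0,0]}]'
python3 - <<'E'
from h import *
p,d=arm.camera("top")
for q in("board","clip"):
  for r in arm.cut_out(q,"top")[:1]:
    P=world("top",d,np.nonzero(r["region"])); print(q,r["confidence"],r["extent"],rect(P))
where(board);go(board,[-98,0,2])
np.savez("t3.npz",p=p,d=d); cv2.imwrite("pics/t3.png",cv2.resize(p[150:310,220:380],None,fx=3.7,fy=3.7,interpolation=2))
E
```

```text
clock: 12.95
ee_pos: [510.7, 122.7, 121.9]
tcp_rot: [0.995, -0.057, 0.086, 0.006]
contact_force: [0.3, -1.1, -1.2]
grip_width: 0.663
finger_force: 63.9
clock: 13.2
ee_pos: [510.7, 119.8, 121.8]
tcp_rot: [0.995, -0.058, 0.086, 0.007]
contact_force: [-1.7, -0.4, -0.3]
grip_width: 0.663
finger_force: 63.9
board 0.58 [254.0, 166.2, 335.2, 277.6] (array([625.1, 127.9]), array([198.4, 285.9]), 83.1)
clip 0.75 [281.3, 175.5, 316.7, 212.4] (array([691.5, 117.2]), array([80.5, 94.7]), 83.8)
t 13.35 in frame [-94.5 -17.9 106.2] force in frame [-0.  -0.5 -1.2] rot [-0.13  0.02  0.15] w 0.666 63.94308155402541 j7 -2.01
t 13.35 T [528.2 134.2  20. ] slide [-0.0036, -0.0181, 0.1041] ang [0.0023, -0.0003, -0.0026] dist 0.106
```

View pics/t3.png

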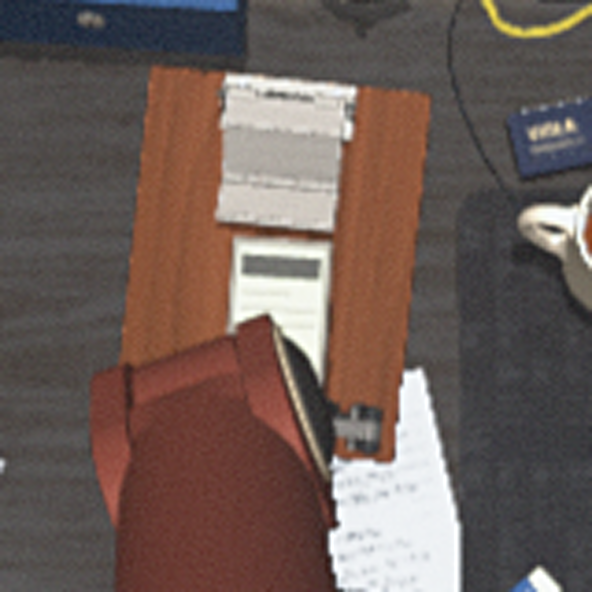

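The card hovers face up, heading towards the clip. I'll centre it and lower it onto the board.

```bash
python3 -m crank '[{"slide":[-0.004,-0.018,0.02],"angular":[0.002,0,-0.003]},{"slide":[-0.004,-0.018,0.05],"angular":[0.002,0,-0.003]},{"slide":[-0.004,-0.018,0.08],"angular":[0.002,0,-0.003]},{"slide":[-0.004,-0.018,0.092],"angular":[0.002,0,-0.003]},{"slide":[-0.004,-0.018,0.097],"angular":[0.002,0,-0.003]},{"slide":[-0.004,-0.018,0.097],"angular":[0.002,0,-0.003]},{"slide":[-0.004,-0.018,0.097],"angular":[0.002,0,-0.003]}]'
python3 - <<'E'
from h import *
where(board);go(board,[-98,0,0])
p,d=arm.camera("top")
# card visible top part and board in board frame
o,r=board
for q in("waiting_card","clip","board"):
  for k in arm.cut_out(q,"top")[:1]:
    P=r.inv().apply(world("top",d,np.nonzero(k["region"]))-o); print(q,k["confidence"],rect(P),np.percentile(P,[3,50,97],axis=0).round(1).tolist())
p,d=arm.camera("scene")
for q in("waiting_card","clip","board"):
  for k in arm.cut_out(q,"scene")[:1]:
    P=r.inv().apply(world("scene",d,np.nonzero(k["region"]))-o); print(q,k["confidence"],rect(P),np.percentile(P,[3,50,97],axis=0).round(1).tolist())
E
```

```text
clock: 13.93
ee_pos: [527.9, 136.0, 28.4]
tcp_rot: [0.994, -0.057, 0.089, 0.004]
contact_force: [0.4, 0.3, -0.8]
grip_width: 0.664
finger_force: 64.0
t 13.93 in frame [-97.1   1.8  10.4] force in frame [ 0.3  0.3 -0.9] rot [ 0.1   0.17 -0.12] w 0.664 64.02774000540376 j7 -2.04
t 13.93 T [528.5 134.2  18. ] slide [-0.001, 0.0018, 0.0104] ang [-0.0018, -0.003, 0.0021] dist 0.011
waiting_card 0.61 (array([-35.8,   1.7]), array([90.4, 64.5]), 9.0) [[-64.7, -25.9, 12.1], [-24.2, -2.5, 16.5], [5.5, 31.3, 22.0]]
clip 0.85 (array([68.3,  1.5]), array([77.2, 88.6]), 88.4) [[27.8, -34.7, 1.8], [69.4, 0.2, 13.1], [106.7, 36.6, 25.7]]
board 0.88 (array([3.8, 1.4]), array([189.1, 258.9]), 89.8) [[-101.3, -88.3, -4.5], [33.3, -14.4, -0.3], [117.4, 89.5, 23.0]]
waiting_card 0.88 (array([-61.3,  -3.4]), array([158.6, 107.7]), 18.2) [[-135.2, -28.2, -0.9], [-50.1, -0.7, 16.8], [7.1, 33.4, 21.6]]
clip 0.69 (array([73.9,  2. ]), array([81.7, 94.3]), 89.6) [[28.8, -35.2, 0.6], [71.9, -0.2, 12.5], [112.0, 38.2, 25.6]]
board 0.75 (array([ 7.9, 15.7]), array([223.6, 261.8]), 89.6) [[-112.3, -89.7, -5.6], [28.2, -29.5, -0.3], [119.3, 89.2, 22.3]]
```

```bash
python3 -m crank '[{"slide":[-0.001,0.001,0.005],"angular":[-0.002,-0.003,0.002]},{"slide":[-0.001,0.001,0.009],"angular":[-0.002,-0.003,0.002]},{"slide":[-0.001,0.001,0.0095],"angular":[-0.002,-0.003,0.002]},{"slide":[-0.001,0.001,0.0095],"angular":[-0.002,-0.003,0.002]}]'
python3 -c "
from h import *
where(board)"
python3 -m crank '[{"slide":[0.01,0.0005,0],"angular":[0,0,0]},{"slide":[0.02,0.0005,0],"angular":[0,0,0]},{"slide":[0.03,0.0005,0],"angular":[0,0,0]},{"slide":[0.035,0.0005,0],"angular":[0,0,0]},{"slide":[0.035,0.0005,0],"angular":[0,0,0]}]'
python3 - <<'E'
from h import *
where(board);go(board,[-18,0.5,0])
E
```

```text
clock: 14.67
ee_pos: [527.6, 135.5, 17.3]
tcp_rot: [0.995, -0.058, 0.086, 0.006]
contact_force: [-0.4, 0.1, -1.0]
grip_width: 0.662
finger_force: 64.0
t 14.67 in frame [-99.2   1.2  -0.5] force in frame [-0.6  0.1 -0.9] rot [-0.05 -0.13 -0.09] w 0.662 64.04557578731328 j7 -2.04
clock: 15.08
ee_pos: [562.8, 130.8, 24.0]
tcp_rot: [0.995, -0.058, 0.087, 0.005]
contact_force: [1.3, -0.3, -0.6]
grip_width: 0.664
finger_force: 64.0
t 15.08 in frame [-63.1   0.7  -0.1] force in frame [ 1.2 -0.2 -0.9] rot [-0.02 -0.03 -0.04] w 0.664 63.99540323764086 j7 -2.01
t 15.08 T [606.9 125.5  31.9] slide [0.0451, 0.0002, -0.0001] ang [0.0003, 0.0006, 0.0006] dist 0.045
```

```bash
python3 -m crank '[{"slide":[0.006,0,0],"angular":[0,0,0]},{"slide":[0.012,0,0],"angular":[0,0,0]},{"slide":[0.018,0,0],"angular":[0,0,0]},{"slide":[0.02,0,0],"angular":[0,0,0]}]'
python3 -c "
from h import *
where(board)"
python3 -m crank '[{"slide":[0.006,0,0],"angular":[0,0,0]},{"slide":[0.012,0,0],"angular":[0,0,0]},{"slide":[0.015,0,0],"angular":[0,0,0]},{"slide":[0.015,0,0],"angular":[0,0,0]}]'
python3 - <<'E'
from h import *
where(board);go(board,[-18,0.5,0])
E
```

```text
clock: 15.42
ee_pos: [581.3, 128.7, 27.0]
tcp_rot: [0.995, -0.057, 0.086, 0.005]
contact_force: [-2.8, 0.2, -0.4]
grip_width: 0.661
finger_force: 64.0
t 15.42 in frame [-44.2   0.8  -0.3] force in frame [-2.9 -0.1  0.1] rot [-0.05 -0.16 -0.1 ] w 0.661 63.99782835971564 j7 -2.0
clock: 15.75
ee_pos: [598.2, 126.9, 30.5]
tcp_rot: [0.994, -0.058, 0.088, 0.005]
contact_force: [-0.3, -0.5, -1.5]
grip_width: 0.667
finger_force: 63.8
t 15.75 in frame [-26.8   0.9   0.1] force in frame [-0.5 -0.6 -1.4] rot [ 0.01  0.1  -0.04] w 0.667 63.82298007141799 j7 -1.99
t 15.75 T [606.9 125.5  31.9] slide [0.0088, 0.0004, 0.0001] ang [-0.0002, -0.0018, 0.0007] dist 0.009
```

```bash
for i in 1 ; do :; done
python3 -m crank '[{"slide":[0.002,0,0],"angular":[0,0,0]},{"slide":[0.004,0,0],"angular":[0,0,0]},{"slide":[0.005,0,0],"angular":[0,0,0]},{"slide":[0.005,0,0],"angular":[0,0,0]}]'
python3 -c "
from h import *
where(board)"
python3 -m crank '[{"slide":[0.002,0,0],"angular":[0,0,0]},{"slide":[0.003,0,0],"angular":[0,0,0]},{"slide":[0.003,0,0],"angular":[0,0,0]}]'
python3 - <<'E'
from h import *
where(board)
p,d=arm.camera("scene"); cv2.imwrite("pics/s4.png",cv2.resize(p[160:280,250:410],None,fx=4,fy=4,interpolation=2))
E
```

```text
clock: 16.08
ee_pos: [601.4, 126.6, 30.9]
tcp_rot: [0.995, -0.058, 0.086, 0.005]
contact_force: [-0.4, -0.6, -2.3]
grip_width: 0.666
finger_force: 63.8
t 16.08 in frame [-23.7   0.9  -0. ] force in frame [-0.8 -0.6 -2.2] rot [-0.02 -0.06 -0.08] w 0.666 63.838487500324845 j7 -1.99
clock: 16.33
ee_pos: [604.5, 126.2, 31.4]
tcp_rot: [0.995, -0.058, 0.087, 0.005]
contact_force: [-1.6, 0.7, -2.1]
grip_width: 0.663
finger_force: 63.8
t 16.33 in frame [-20.5   1.    0. ] force in frame [-2.   0.5 -1.8] rot [-0.01 -0.04 -0.08] w 0.663 63.811678416095674 j7 -1.99
```

View pics/s4.png

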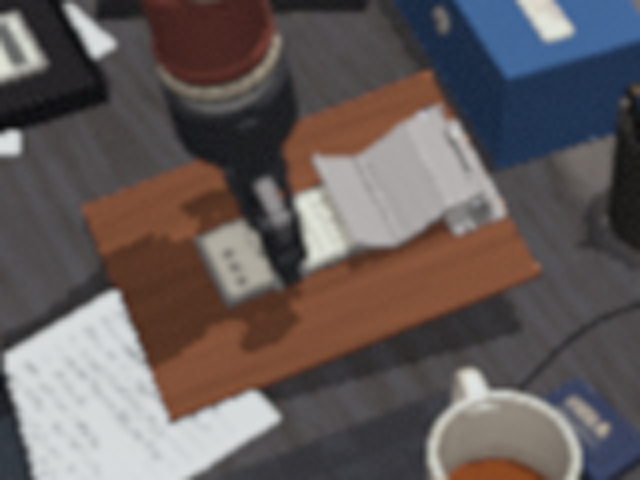

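The card is under the clip with its bottom end visible at (225,265), and the clip is lifted. I'll keep pushing gently until it meets the stops.

```bash
python3 -m crank '[{"slide":[0.001,0,0],"angular":[0,0,0]},{"slide":[0.002,0,0],"angular":[0,0,0]},{"slide":[0.002,0,0],"angular":[0,0,0]}]'
python3 -c "
from h import *
where(board)"
python3 -m crank '[{"slide":[0.001,0,0],"angular":[0,0,0]},{"slide":[0.002,0,0],"angular":[0,0,0]},{"slide":[0.002,0,0],"angular":[0,0,0]}]'
python3 -c "
from h import *
where(board)"
python3 -m crank '[{"slide":[0.001,0,0],"angular":[0,0,0]},{"slide":[0.0015,0,0],"angular":[0,0,0]},{"slide":[0.0015,0,0],"angular":[0,0,0]}]'
python3 -c "
from h import *
where(board)"
```

```text
clock: 16.63
ee_pos: [606.0, 126.1, 31.7]
tcp_rot: [0.995, -0.058, 0.086, 0.005]
contact_force: [-2.6, 0.3, -2.1]
grip_width: 0.666
finger_force: 63.8
t 16.63 in frame [-18.9   1.1  -0. ] force in frame [-2.9  0.  -1.6] rot [-0.02 -0.09 -0.08] w 0.666 63.82256241515279 j7 -1.99
clock: 16.88
ee_pos: [606.2, 126.1, 31.3]
tcp_rot: [0.995, -0.057, 0.084, 0.005]
contact_force: [-4.7, 0.8, -2.8]
grip_width: 0.667
finger_force: 63.9
t 16.88 in frame [-18.8   1.1  -0.4] force in frame [-5.2  0.3 -1.9] rot [-0.05 -0.31 -0.1 ] w 0.667 63.85547838639468 j7 -1.98
clock: 17.13
ee_pos: [606.2, 126.1, 31.0]
tcp_rot: [0.995, -0.057, 0.083, 0.006]
contact_force: [-5.7, 1.4, -3.0]
grip_width: 0.665
finger_force: 63.9
t 17.13 in frame [-18.8   1.   -0.7] force in frame [-6.2  0.7 -2. ] rot [-0.08 -0.47 -0.12] w 0.665 63.87550491839647 j7 -1.98
```

Forward motion has stopped at x ≈ −18.8 with the force rising, which is the home position. I'll press once more, lower it flat and release.

```bash
python3 -m crank '[{"slide":[0.0015,0,0],"angular":[0,0,0]},{"slide":[0.002,0,0.0005],"angular":[0,0,0]},{"slide":[0.002,0,0.001],"angular":[0,0,0]},{"slide":[0.002,0,0.001],"angular":[0,0,0]}]'
python3 -c "
from h import *
where(board)"
python3 -m crank '[{"slide":[0,0,0.0005],"angular":[0,0,0]},{"slide":[0,0,0.001],"angular":[0,0,0]},{"slide":[0,0,0.001],"angular":[0,0,0]}]'
python3 -c "
from h import *
where(board)"
```

```text
clock: 17.47
ee_pos: [606.4, 126.1, 30.4]
tcp_rot: [0.995, -0.057, 0.081, 0.006]
contact_force: [-11.1, 1.3, 2.7]
grip_width: 0.666
finger_force: 64.6
t 17.47 in frame [-18.8   1.   -1.3] force in frame [-10.6  -0.    4.7] rot [-0.12 -0.7  -0.13] w 0.666 64.6486483560875 j7 -1.98
clock: 17.72
ee_pos: [606.4, 126.1, 30.4]
tcp_rot: [0.995, -0.057, 0.081, 0.006]
contact_force: [-14.2, 2.1, 7.8]
grip_width: 0.67
finger_force: 65.7
t 17.72 in frame [-18.8   1.   -1.4] force in frame [-12.8   0.4  10.2] rot [-0.11 -0.69 -0.13] w 0.67 65.74185529723763 j7 -1.98
```

```bash
python3 -m crank '[{"slide":[-0.0025,0,-0.001],"angular":[0,0,0]},{"slide":[-0.0025,0,-0.001],"angular":[0,0,0]}]'
python3 -c "
from h import *
where(board)"
python3 -m crank '[{"slide":[0,0,0],"angular":[0,0,0]},{"slide":[0,0,0],"angular":[0,0,0]},{"slide":[0,0,0],"angular":[0,0,0]},{"slide":[0,0,0],"angular":[0,0,0]},{"slide":[0,0,-0.01],"angular":[0,0,0]},{"slide":[-0.005,0,-0.04],"angular":[0,0,0]},{"slide":[-0.02,0,-0.08],"angular":[0,0,0]},{"slide":[-0.04,0,-0.11],"angular":[0,0,0]}]' 1
python3 -m crank '[{"slide":[-0.03,0.02,-0.02],"angular":[0,0,0]},{"slide":[-0.06,0.06,-0.03],"angular":[0,0,0]},{"slide":[-0.07,0.1,-0.04],"angular":[0,0,0]},{"slide":[-0.07,0.14,-0.05],"angular":[0,0,0]},{"slide":[-0.07,0.18,-0.05],"angular":[0,0,0]},{"slide":[-0.07,0.22,-0.05],"angular":[0,0,0]},{"slide":[-0.07,0.26,-0.05],"angular":[0,0,0]},{"slide":[-0.07,0.26,-0.05],"angular":[0,0,0]}]'
cat > look.py <<'E'
from h import *
import sys
where(board); o,r=board
for n in("top","scene"):
  p,d=arm.camera(n); a=p[155:290,230:360] if n=="top" else p[165:280,255:400]
  cv2.imwrite(f"pics/{sys.argv[1]}_{n}.png",cv2.resize(a,None,fx=4,fy=4,interpolation=2))
  for q in("waiting_card","clip","board"):
    for k in arm.cut_out(q,n)[:3]:
      P=r.inv().apply(world(n,d,np.nonzero(k["region"]))-o); print(n,q,round(k["confidence"],2),rect(P),np.percentile(P,[2,50,98],axis=0).round(1).tolist())
E
python3 look.py f
```

```text
clock: 17.88
ee_pos: [606.3, 126.1, 30.7]
tcp_rot: [0.995, -0.057, 0.084, 0.005]
contact_force: [-6.7, 1.5, -3.0]
grip_width: 0.668
finger_force: 63.9
t 17.88 in frame [-18.8   1.1  -1.1] force in frame [-7.3  0.7 -1.7] rot [-0.06 -0.38 -0.11] w 0.668 63.903881278820336 j7 -1.98
clock: 18.55
ee_pos: [553.3, 132.2, 135.7]
tcp_rot: [0.994, -0.058, 0.089, 0.005]
contact_force: [0.2, 1.6, 0.2]
grip_width: 1.0
finger_force: 0.0
clock: 19.22
ee_pos: [442.8, -127.8, 171.5]
tcp_rot: [0.994, -0.066, 0.088, 0.009]
contact_force: [0.1, 0.0, 0.3]
grip_width: 1.003
finger_force: 0.0
t 19.22 in frame [-125.1 -270.1  160.7] force in frame [0.1 0.  0.3] rot [-0.47  0.14  0.89] w 1.003 0.0 j7 -1.44
top waiting_card 0.93 (array([-19.6,   0.6]), array([89.6, 60.8]), 1.8) [[-61.5, -28.4, 1.0], [-19.6, 0.6, 5.3], [22.6, 28.8, 9.2]]
top clip 0.73 (array([66.9,  2. ]), array([80.3, 90. ]), 88.8) [[24.0, -36.3, 5.9], [66.7, 1.7, 17.8], [108.0, 38.5, 27.4]]
top clip 0.41 (array([-185.4,  261.3]), array([205.4, 158.4]), 5.0) [[-283.6, 180.1, -17.5], [-187.6, 268.1, 3.2], [-86.4, 332.2, 31.9]]
top board 0.73 (array([2.2, 6.8]), array([262.9, 201.8]), 0.2) [[-122.7, -90.4, -5.4], [5.9, 0.9, -0.4], [118.8, 92.7, 24.6]]
scene waiting_card 0.58 (array([-16. ,   2.9]), array([90.7, 70.5]), 3.2) [[-59.2, -30.7, -1.4], [-16.8, -1.2, 4.7], [26.7, 33.7, 9.7]]
scene clip 0.81 (array([72.8, 10.2]), array([93.8, 96.3]), 0.4) [[28.3, -36.2, 5.3], [71.8, 1.0, 17.7], [112.4, 40.3, 27.2]]
scene clip 0.28 (array([-13.9,   2.6]), array([76.7, 97.8]), 88.6) [[-60.6, -30.9, -2.1], [-17.4, -1.7, 4.6], [27.2, 36.5, 9.7]]
scene board 0.63 (array([ 15.6, -75.1]), array([463.3, 219. ]), 86.0) [[-74.7, -92.5, -6.3], [39.0, -26.8, -0.3], [122.5, 92.9, 25.3]]
```

View pics/f_top.png

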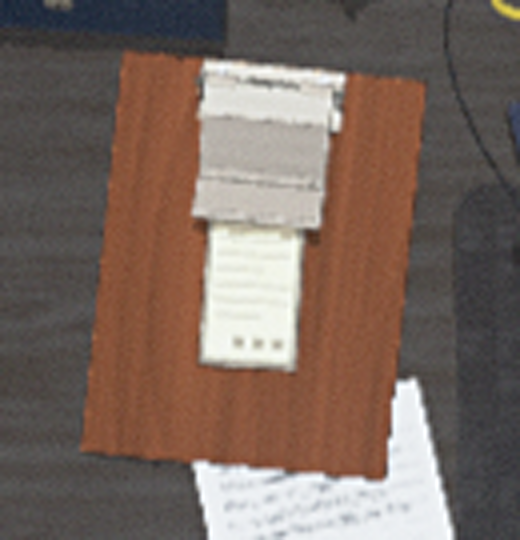

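The card is under the clip, bottom end near (248,365), and looks centred. I'll check squareness and flatness numerically.

```bash
cat > sq.py <<'E'
from h import *
o,r=board
def line(X,Y):
    k=np.polyfit(X,Y,1)
    for _ in range(3):
        g=abs(Y-np.polyval(k,X))<1.5*max(.5,np.std(Y-np.polyval(k,X))); X,Y=X[g],Y[g]; k=np.polyfit(X,Y,1)
    return k
for n in("top","scene"):
  c=arm.calibration(n); p,d=arm.camera(n)
  # rectified view of plane at board z=zz, 4 px/mm: pixel (i,j)-> x=120-i/4, y=95-j/4
  def rectify(zz,x0,x1,y0,y1,s=4):
    x=np.arange(x1,x0,-1/s); y=np.arange(y1,y0,-1/s); X,Y=np.meshgrid(x,y,indexing='ij')
    W=o+r.apply(np.c_[X.ravel(),Y.ravel(),np.full(X.size,zz)]); C=R.from_quat(c["attitude"]).inv().apply(W-c["xyz"])
    u=(C[:,0]/C[:,2]*c["fx"]+c["cx"]).reshape(X.shape).astype(np.float32); v=(C[:,1]/C[:,2]*c["fy"]+c["cy"]).reshape(X.shape).astype(np.float32)
    return cv2.remap(p,u,v,cv2.INTER_LINEAR).astype(float),x,y
  def edges(zz,x0,x1,y0,y1,ch):
    I,x,y=rectify(zz,x0,x1,y0,y1); g=cv2.GaussianBlur(ch(I),(0,0),4); G=abs(np.gradient(g,axis=1)); j=G.argmax(1)
    return x,y[j]
  b=lambda I:I[...,0]            # blue: low on board, high on card
  br=lambda I:I[...,2]-I[...,0]
  for nm,zz,x0,x1,ys,ch in(("card",6,-55,10,((20,42),(-42,-20)),b),("board",0,-105,105,((83,108),(-108,-83)),br)):
    L=[line(*edges(zz,x0,x1,a,e,ch)) for a,e in ys]
    print(n,nm,"yaw L/R",[round(np.degrees(np.arctan(k[0])),2) for k in L],"y at 0",[round(k[1],1) for k in L],"mid",round(sum(k[1] for k in L)/2,1))
  I,x,y=rectify(6,-85,-45,-20,20); g=cv2.GaussianBlur(b(I),(0,0),4); G=abs(np.gradient(g,axis=0)); k=line(y,x[G.argmax(0)]); print(n,"bottom edge x",k[1].round(1),"yaw",(-np.degrees(np.arctan(k[0]))).round(2))
  if n=="top":
    m=arm.cut_out("waiting_card",n)[0]["region"]; P=r.inv().apply(world(n,d,np.nonzero(cv2.erode(m.astype(np.uint8),np.ones((3,3)))>0))-o)
    print("plane tilt deg",np.degrees(np.linalg.lstsq(np.c_[P[:,:2],np.ones(len(P))],P[:,2],rcond=None)[0][:2]).round(2))
E
python3 sq.py
```

```text
top card yaw L/R [np.float64(-0.2), np.float64(2.74)] y at 0 [np.float64(28.5), np.float64(-28.2)] mid 0.1
top board yaw L/R [np.float64(-0.04), np.float64(-0.25)] y at 0 [np.float64(95.4), np.float64(-93.5)] mid 0.9
top bottom edge x -63.7 yaw 6.39
plane tilt deg [-0.09  0.02]
scene card yaw L/R [np.float64(2.01), np.float64(2.6)] y at 0 [np.float64(29.9), np.float64(-29.5)] mid 0.2
scene board yaw L/R [np.float64(0.26), np.float64(0.06)] y at 0 [np.float64(95.4), np.float64(-96.3)] mid -0.4
scene bottom edge x -61.1 yaw 2.46
```

```bash
cat > fit.py <<'E'
from h import *
from scipy.optimize import minimize
o,r=board
def val(n,p,X,Y,zz):
    c=arm.calibration(n); W=o+r.apply(np.c_[X,Y,np.full(X.size,zz)]); C=R.from_quat(c["attitude"]).inv().apply(W-c["xyz"])
    u=(C[:,0]/C[:,2]*c["fx"]+c["cx"]).astype(np.float32); v=(C[:,1]/C[:,2]*c["fy"]+c["cy"]).astype(np.float32)
    return cv2.remap(p[...,0].astype(np.float32),u[None],v[None],cv2.INTER_LINEAR)[0]
def fit(n,p,xt):
    gx,gy=np.meshgrid(np.arange(-78,xt,.5),np.arange(-45,45,.5)); gx,gy=gx.ravel(),gy.ravel()
    I=val(n,p,gx,gy,6.); lo,hi=np.percentile(I,[15,75])
    def f(q):
        xb,y0,a,w,s=q; a=np.radians(a); X=gx+20; Y=gy-y0
        lx=X*np.cos(a)+Y*np.sin(a)-20; ly=-X*np.sin(a)+Y*np.cos(a); s=abs(s)+.3
        m=1/(1+np.exp(-np.clip((lx-xb)/s,-40,40)))/(1+np.exp(-np.clip((w/2-abs(ly))/s,-40,40)))
        A=np.c_[m,np.ones(m.size)]; k=np.linalg.lstsq(A,I,rcond=None)[0]; return np.mean(np.minimum(abs(I-A@k),60)**2)
    best=min((minimize(f,[-62,0,a,60,1.5],method="Nelder-Mead",options=dict(maxiter=600,xatol=.01,fatol=.01)) for a in(-3,0,3)),key=lambda z:z.fun)
    print(n,"bottom,y@-20,yaw,width",best.x.round(2),"res",round(best.fun,1))
if __name__=="__main__":
    for n in("top","scene"):
        print("initial finished card:"); fit(n,np.load(f"{n}0.npz")["p"],8); print("now:"); fit(n,arm.camera(n)[0],8)
E
python3 fit.py
```

```text
initial finished card:
top bottom,y@-20,yaw,width [-6.149e+01  6.950e+00  4.000e-02  5.759e+01  9.800e-01] res 71.6
now:
top bottom,y@-20,yaw,width [-61.83   0.     2.38  57.57   0.99] res 78.4
initial finished card:
scene bottom,y@-20,yaw,width [-60.39   5.8   -6.    59.24   2.  ] res 181.0
now:
scene bottom,y@-20,yaw,width [-60.8    0.     2.55  59.19   1.65] res 94.4
```

Both cameras agree the card sits about 2.4° off square, with only one corner on its stop. I have time, so I'll regrip at that yaw, turn it square and seat it again.

```bash
sed -i 's/\[-62,0,a,60,1.5\]/[-62,1.,a+.5,60,1.5]/' fit.py
python3 - <<'E'
from h import *
from fit import fit
for n in("top","scene"): fit(n,arm.camera(n)[0],8)
go(board,[-19,0.7,70],2.4)
E
```

```text
top bottom,y@-20,yaw,width [-61.83  -0.27   2.19  57.57   0.97] res 74.8
scene bottom,y@-20,yaw,width [-60.77  -0.35   2.33  59.25   1.63] res 85.3
t 19.97 T [593.8 127.2 100.6] slide [0.1069, -0.2593, 0.089] ang [0.0002, 0.0013, -0.0399] dist 0.294
```

```bash
python3 -m crank '[{"slide":[0.02,-0.035,0],"angular":[0,0.001,-0.02]},{"slide":[0.03,-0.07,0],"angular":[0,0.001,-0.04]},{"slide":[0.04,-0.11,0],"angular":[0,0.001,-0.04]},{"slide":[0.06,-0.145,0.02],"angular":[0,0.001,-0.04]},{"slide":[0.075,-0.18,0.03],"angular":[0,0.001,-0.04]},{"slide":[0.09,-0.22,0.04],"angular":[0,0.001,-0.04]},{"slide":[0.107,-0.255,0.05],"angular":[0,0.001,-0.04]},{"slide":[0.107,-0.259,0.06],"angular":[0,0.001,-0.04]}]'
python3 -m crank '[{"slide":[0,0,0],"angular":[0,0,0]},{"slide":[0,0,0],"angular":[0,0,0]},{"slide":[0,0,0],"angular":[0,0,0]}]'
python3 -c "
from h import *
where(board);go(board,[-20,0,30],2.3)"
```

```text
clock: 20.63
ee_pos: [593.0, 137.5, 129.5]
tcp_rot: [0.995, -0.032, 0.09, 0.003]
contact_force: [0.5, 1.2, 0.3]
grip_width: 1.003
finger_force: 0.0
clock: 20.88
ee_pos: [588.5, 125.0, 129.3]
tcp_rot: [0.995, -0.039, 0.086, 0.008]
contact_force: [0.1, 0.2, 0.2]
grip_width: 0.999
finger_force: 0.0
t 20.88 in frame [-18.9  -2.1  99.1] force in frame [0.1 0.2 0.2] rot [-0.12 -0.05 -2.25] w 0.999 0.0 j7 -1.95
t 20.88 T [599.7 125.8  61.1] slide [-0.0009, -0.0023, 0.0691] ang [0.0022, 0.001, -0.0008] dist 0.069
```

```bash
python3 -m crank '[{"slide":[-0.001,-0.0023,0.03],"angular":[0.002,0.001,0]},{"slide":[-0.001,-0.0023,0.06],"angular":[0.002,0.001,0]},{"slide":[-0.001,-0.0023,0.075],"angular":[0.002,0.001,0]},{"slide":[-0.001,-0.0023,0.075],"angular":[0.002,0.001,0]},{"slide":[-0.001,-0.0023,0.075],"angular":[0.002,0.001,0]}]'
python3 -m crank '[{"slide":[0,0,0],"angular":[0,0,0]},{"slide":[0,0,0],"angular":[0,0,0]}]'
python3 -c "
from h import *
where(board);go(board,[-20,0,-2.5],2.3)"
```

```text
clock: 21.3
ee_pos: [600.9, 125.9, 55.5]
tcp_rot: [0.995, -0.039, 0.087, 0.007]
contact_force: [-0.3, 0.0, 0.3]
grip_width: 1.002
finger_force: 0.0
clock: 21.47
ee_pos: [602.2, 127.5, 57.2]
tcp_rot: [0.995, -0.038, 0.089, 0.006]
contact_force: [-0.0, -0.3, 0.6]
grip_width: 0.999
finger_force: 0.0
t 21.47 in frame [-18.4   2.   25.8] force in frame [ 0.1 -0.3  0.6] rot [ 0.15  0.22 -2.31] w 0.999 0.0 j7 -1.96
t 21.47 T [605.3 125.1  29.1] slide [-0.0018, 0.002, 0.0283] ang [-0.0026, -0.004, 0.0002] dist 0.028
```

```bash
python3 -m crank '[{"slide":[-0.0018,0.0018,0.012],"angular":[-0.002,-0.004,0]},{"slide":[-0.0018,0.0018,0.022],"angular":[-0.002,-0.004,0]},{"slide":[-0.0018,0.0018,0.0275],"angular":[-0.002,-0.004,0]},{"slide":[-0.0018,0.0018,0.0275],"angular":[-0.002,-0.004,0]},{"slide":[-0.0018,0.0018,0.0275],"angular":[-0.002,-0.004,0]},{"slide":[-0.0018,0.0018,0.0275],"angular":[-0.002,-0.004,0]}]'
python3 -c "
from h import *
where(board)"
python3 -m crank '[{"slide":[0,0,0],"angular":[0,0,0]},{"slide":[0,0,0],"angular":[0,0,0]},{"slide":[0,0,0],"angular":[0,0,0]},{"slide":[0,0,0],"angular":[0,0,0]},{"slide":[0,0,0],"angular":[0,0,0]},{"slide":[0,0,0],"angular":[0,0,0]}]' 0.55 60
python3 -c "
from h import *
where(board)"
```

```text
clock: 21.97
ee_pos: [604.0, 125.8, 27.7]
tcp_rot: [0.996, -0.038, 0.085, 0.007]
contact_force: [0.3, 0.3, -0.4]
grip_width: 1.001
finger_force: 0.0
t 21.97 in frame [-21.5   0.5  -3.7] force in frame [ 0.2  0.3 -0.4] rot [-0.02 -0.19 -2.38] w 1.001 0.0 j7 -1.95
clock: 22.47
ee_pos: [604.1, 125.9, 28.9]
tcp_rot: [0.996, -0.038, 0.086, 0.007]
contact_force: [-1.7, -0.5, 4.6]
grip_width: 0.672
finger_force: 62.6
t 22.47 in frame [-21.3   0.6  -2.5] force in frame [-0.8 -0.7  4.9] rot [ 0.   -0.15 -2.37] w 0.672 62.58155107498169 j7 -1.95
```

```bash
python3 -m crank '[{"slide":[-0.002,0,-0.001],"angular":[0,0,0]},{"slide":[-0.004,0,-0.001],"angular":[0,0,0.015]},{"slide":[-0.004,0,-0.001],"angular":[0,0,0.03]},{"slide":[-0.004,0,-0.001],"angular":[0,0,0.042]},{"slide":[-0.004,0,-0.001],"angular":[0,0,0.042]},{"slide":[-0.004,0,-0.001],"angular":[0,0,0.042]}]'
python3 - <<'E'
from h import *
from fit import *
where(board)
p=arm.camera("scene")[0]; cv2.imwrite("pics/s6.png",cv2.resize(p[160:280,250:410],None,fx=4,fy=4,interpolation=2))
E
```

```text
clock: 22.97
ee_pos: [600.0, 127.0, 28.2]
tcp_rot: [0.995, -0.058, 0.086, 0.005]
contact_force: [0.1, 1.9, 0.9]
grip_width: 0.667
finger_force: 64.4
t 22.97 in frame [-25.5   1.2  -2.4] force in frame [-0.   1.9  0.9] rot [ 0.04 -0.17  0.01] w 0.667 64.35973048210144 j7 -1.98
```

Rotated. Now I'll push it home again, in small steps.

```bash
python3 -m crank '[{"slide":[0.002,0,0],"angular":[0,0,0]},{"slide":[0.004,0.0005,0],"angular":[0,0,0]},{"slide":[0.005,0.0005,0],"angular":[0,0,0]},{"slide":[0.005,0.0005,0],"angular":[0,0,0]}]'
python3 -c "
from h import *
where(board)"
python3 -m crank '[{"slide":[0.001,0,0],"angular":[0,0,0]},{"slide":[0.002,0,0],"angular":[0,0,0]},{"slide":[0.003,0,0],"angular":[0,0,0]},{"slide":[0.003,0,0],"angular":[0,0,0]}]'
python3 -c "
from h import *
where(board)"
python3 -m crank '[{"slide":[0.001,0,0],"angular":[0,0,0]},{"slide":[0.002,0,0],"angular":[0,0,0]},{"slide":[0.002,0,0],"angular":[0,0,0]},{"slide":[0.002,0,0],"angular":[0,0,0]}]'
python3 -c "
from h import *
where(board)"
```

```text
clock: 23.35
ee_pos: [600.5, 126.6, 28.3]
tcp_rot: [0.995, -0.058, 0.081, 0.005]
contact_force: [-7.3, 3.7, 7.5]
grip_width: 0.67
finger_force: 65.3
t 23.35 in frame [-25.    0.9  -2.4] force in frame [-6.3  2.8  8.7] rot [-0.02 -0.7  -0.07] w 0.67 65.27512192726135 j7 -1.98
clock: 23.68
ee_pos: [602.3, 125.8, 28.6]
tcp_rot: [0.995, -0.058, 0.08, 0.005]
contact_force: [-9.4, 3.8, 9.0]
grip_width: 0.671
finger_force: 65.5
t 23.68 in frame [-23.1   0.3  -2.4] force in frame [-8.1  2.7 10.6] rot [-0.08 -0.82 -0.06] w 0.671 65.4802680015564 j7 -1.98
clock: 24.02
ee_pos: [604.0, 125.3, 28.9]
tcp_rot: [0.995, -0.058, 0.08, 0.006]
contact_force: [-8.9, 2.6, 8.3]
grip_width: 0.671
finger_force: 65.5
t 24.02 in frame [-21.3  -0.   -2.4] force in frame [-7.6  1.6  9.8] rot [-0.11 -0.84 -0.04] w 0.671 65.5208945274353 j7 -1.98
```

```bash
python3 -m crank '[{"slide":[0,-0.0005,-0.0015],"angular":[0,0,0]},{"slide":[0.001,-0.0007,-0.0015],"angular":[0,0,0]},{"slide":[0.001,-0.0007,-0.0015],"angular":[0,0,0]}]'
python3 -c "
from h import *
where(board)"
python3 -m crank '[{"slide":[0.001,0,0],"angular":[0,0,0]},{"slide":[0.0015,0,0],"angular":[0,0,0]},{"slide":[0.0015,0,0],"angular":[0,0,0]}]'
python3 -c "
from h import *
where(board)"
python3 -m crank '[{"slide":[0.001,0,0],"angular":[0,0,0]},{"slide":[0.0015,0,0],"angular":[0,0,0]},{"slide":[0.0015,0,0],"angular":[0,0,0]}]'
python3 -c "
from h import *
where(board)"
```

```text
clock: 24.27
ee_pos: [604.9, 124.9, 29.2]
tcp_rot: [0.995, -0.058, 0.079, 0.006]
contact_force: [-7.4, 2.2, 0.3]
grip_width: 0.665
finger_force: 64.4
t 24.27 in frame [-20.3  -0.3  -2.3] force in frame [-7.4  1.4  1.6] rot [-0.2  -0.87 -0.04] w 0.665 64.44445252418518 j7 -1.98
clock: 24.52
ee_pos: [604.9, 124.9, 29.1]
tcp_rot: [0.995, -0.058, 0.078, 0.007]
contact_force: [-9.4, 1.2, 1.9]
grip_width: 0.669
finger_force: 64.7
t 24.52 in frame [-20.3  -0.3  -2.4] force in frame [-9.   0.   3.5] rot [-0.22 -1.04 -0.05] w 0.669 64.69692349433899 j7 -1.98
clock: 24.77
ee_pos: [604.9, 124.8, 29.1]
tcp_rot: [0.995, -0.058, 0.076, 0.007]
contact_force: [-11.0, 1.7, 4.5]
grip_width: 0.668
finger_force: 64.9
t 24.77 in frame [-20.3  -0.3  -2.4] force in frame [-10.2   0.4   6.4] rot [-0.25 -1.21 -0.05] w 0.668 64.93988156318665 j7 -1.97
```

It stopped at −20.3. That is about 1 mm further than before, which is what squaring it should give. Releasing and checking.

```bash
python3 -m crank '[{"slide":[-0.0025,0,0],"angular":[0,0,0]},{"slide":[-0.0025,0,0],"angular":[0,0,0]}]'
python3 -m crank '[{"slide":[0,0,0],"angular":[0,0,0]},{"slide":[0,0,0],"angular":[0,0,0]},{"slide":[0,0,0],"angular":[0,0,0]},{"slide":[0,0,0],"angular":[0,0,0]},{"slide":[0,0,-0.01],"angular":[0,0,0]},{"slide":[-0.005,0,-0.04],"angular":[0,0,0]},{"slide":[-0.02,0,-0.08],"angular":[0,0,0]},{"slide":[-0.04,0,-0.11],"angular":[0,0,0]}]' 1
python3 -m crank '[{"slide":[-0.03,0.02,-0.02],"angular":[0,0,0]},{"slide":[-0.06,0.06,-0.03],"angular":[0,0,0]},{"slide":[-0.07,0.1,-0.04],"angular":[0,0,0]},{"slide":[-0.07,0.14,-0.05],"angular":[0,0,0]},{"slide":[-0.07,0.18,-0.05],"angular":[0,0,0]},{"slide":[-0.07,0.22,-0.05],"angular":[0,0,0]},{"slide":[-0.07,0.26,-0.05],"angular":[0,0,0]},{"slide":[-0.07,0.26,-0.05],"angular":[0,0,0]}]'
python3 fit.py; python3 look.py g
```

```text
clock: 24.93
ee_pos: [604.9, 124.8, 29.2]
tcp_rot: [0.995, -0.058, 0.079, 0.006]
contact_force: [-7.1, 1.8, 0.3]
grip_width: 0.668
finger_force: 64.5
clock: 25.6
ee_pos: [555.0, 131.3, 136.0]
tcp_rot: [0.994, -0.06, 0.088, 0.005]
contact_force: [0.2, 0.0, 0.8]
grip_width: 1.001
finger_force: 0.0
clock: 26.27
ee_pos: [444.0, -128.3, 171.9]
tcp_rot: [0.994, -0.067, 0.087, 0.008]
contact_force: [0.3, 1.2, 0.9]
grip_width: 1.0
finger_force: 0.0
initial finished card:
top bottom,y@-20,yaw,width [-6.149e+01  6.950e+00  4.000e-02  5.759e+01  9.800e-01] res 71.6
now:
top bottom,y@-20,yaw,width [-60.98  -1.72   0.11  57.57   0.97] res 72.5
initial finished card:
scene bottom,y@-20,yaw,width [-60.41   6.91   0.12  59.53  -1.7 ] res 25.1
now:
scene bottom,y@-20,yaw,width [-59.85  -1.74   0.17  59.3    1.7 ] res 105.4
t 26.37 in frame [-123.5 -263.   160.3] force in frame [-0.3  0.4  0.7] rot [-0.15 -0.09  0.48] w 0.999 0.0 j7 -1.44
top waiting_card 0.73 (array([-19.6,   0.2]), array([62.9, 88.2]), 89.8) [[-61.8, -30.1, -0.9], [-19.0, -0.7, 5.1], [22.3, 29.3, 9.3]]
top clip 0.73 (array([67.6,  2.7]), array([81. , 88.7]), 89.9) [[25.1, -36.2, 7.1], [68.0, 1.1, 18.1], [108.4, 38.5, 27.2]]
top clip 0.41 (array([-1.7,  1. ]), array([249.4, 190. ]), 0.3) [[-121.2, -89.9, -5.2], [6.5, 0.8, -0.4], [117.2, 91.6, 24.7]]
top board 0.84 (array([4.9, 5.3]), array([263.2, 200.5]), 0.6) [[-121.5, -90.5, -5.5], [7.1, 2.5, -0.5], [118.9, 92.7, 24.6]]
scene waiting_card 0.73 (array([-15. ,  -2.7]), array([67.3, 93. ]), 88.8) [[-58.8, -32.8, -2.1], [-16.8, -5.3, 4.9], [26.9, 26.9, 9.8]]
scene clip 0.61 (array([71.4,  9.5]), array([91.8, 95.8]), 2.9) [[28.3, -36.2, 5.3], [70.5, 2.1, 17.6], [112.1, 40.7, 27.1]]
scene board 0.68 (array([ 25.1, -59.3]), array([233.3, 409.9]), 1.0) [[-68.8, -92.2, -6.0], [42.8, -28.1, -0.3], [122.6, 92.9, 25.2]]
```

View pics/g_top.png

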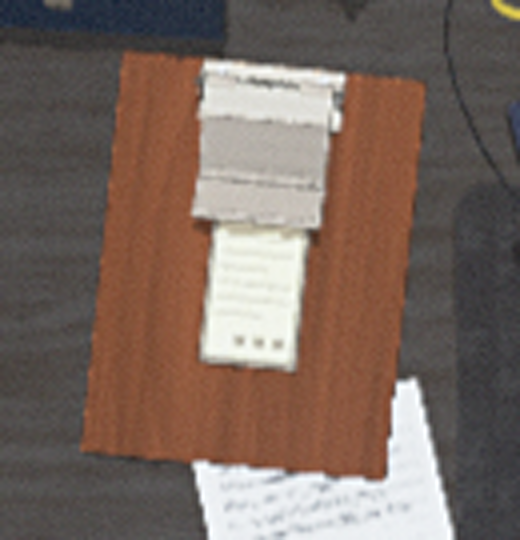

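The card is now square (0.1°), home, flat and centred to about 2 mm, and nothing else has been disturbed. Handing in.

```bash
python3 -c "
from plant import arm
print(arm.hand_in())"
```

```text
the job is handed in; nothing more can be done
None
```

The finished card lies flat in the tray, and the waiting card is under the clip against the stops, flat, square to about 0.1° and about 2 mm off centre. The mug was not touched, and the job was handed in at about 27 s; no verdict was returned.

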